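# Scoop the grinding balls into the large porcelain dish

## Robot

A 6-joint arm with a two-finger parallel gripper is mounted at the origin on a cart in front of the work surface, level with it; the furniture and walls round the work are solid. World frame = base frame: x ahead of the robot, y to its left, z up, the work surface at z = 0. Lengths are in m, angles in degrees, forces in N, time in s.
With the tool pointing down it reaches from about 0.35 to 1 m from the base axis. Payload 7.1 kg.
Tool frame: the origin (TCP) lies midway between the tips of the shut fingers; the grasp point (between the pads) lies 19 mm behind it (manip.grip_depth is the z of the grasp point in the tool frame, in m); z points along the fingers, y is the line along which they close (so a half turn about z gives the same grasp; the last joint's range is limited). The gripper opens to 85 mm and grips with 20 to 120 N. Pads are 22 mm wide; open, the fingers measure 114 mm over their backs; the gripper's body (76 mm by 85 mm) begins 54 mm behind the grasp point. The pads swing forward as they close: fully open they stand 13 mm farther back than shut.
Start: joints at [72.536, 24.242, 93.386, -0, 62.372, -1.089], TCP at [0.176, 0.6, 0.231] pointing down, gripper open.
Joint ranges: [-172.04, 172.04], [-51.8, 120.97], [4.93, 147.93], [-75.15, 255.16], [6.16, 154.13], [-145.62, 145.62]. Speed limits (degrees/s): [136.94, 136.94, 172.46, 180, 180, 180].

## Interface

Orientations are given as a 3x3 rotation matrix whose columns are the frame's x, y, z axes.
In Python, from bench import manip gives the robot as it stands.
- The arm moves only by the tool servo_tool, never from a script. Its argument "targets" is a list of rows, each an object of numbers: "grip": the finger opening in cm, from 0 to 8.54; "x", "y", "z": the shift along the tool's x, y, z in cm; "rx", "ry", "rz": the turn, a rotation vector about the tool's x, y, z in rad. In form: [{"grip": .., "x": .., "y": .., "z": .., "rx": .., "ry": .., "rz": ..}, ...]. A call has 1 to 20 rows; each row is the pose to reach, as a shift and turn from the pose commanded when the call began, along the tool's axes at that moment; what a row does not reach only later rows make up. A row lasts 1/10 s, in which the tool goes at most 50 mm and 8.59 degrees, less where a joint would pass 70% of its speed; a pose out of reach is approached as far as the arm can. A call with a gripper value outside its range is refused whole. The fingers move at their own pace and stop on an object; the grip force is fixed at half the most. Time passes only in rows, so rows that repeat a pose let the fingers close. It gives the time, the measured TCP pose, the force, the opening and the grip force at its end, in the units of the state.
- manip.sense(): the state, without advancing time (a new reading comes with each control period).
- manip.read_camera(name): name is "scene" or "top" or "wrist"; returns the picture (384x512x3 uint8, red, green, blue); there is no depth.
- manip.calibration(name): a dict with "K" (3x3 intrinsics, pixels), "rvec" (rotation vector, rad) and "tvec" (3), from world to camera coordinates, as OpenCV has them. Camera axes: x right, y down, z forward; pixel columns grow to the right and rows downward; lengths in m; the calibration is good to about 2 mm. A picture is of the moment at which its call begins: read the wrist's pose just before it. calibration takes no time and is no camera call; for the wrist camera it gives the pose at the moment of the call.
- manip.close_job(): hands the job in; it is judged then, once.
Trained networks look in the newest picture that a camera, given by its name, has taken for a name from the list of things; names that differ only in an ending like _2 or _b are one class to them, and where a whole thing is asked for, a point or a joint stands for the part that bears it (a point fixed in the world has none). Each returns a list of dicts, best first, with "p" (0 to 1); they miss things now and then, are a little off and sometimes report something else, mostly with a low value. They report only what shows in the picture. A call takes as long as a camera call. They do not tell look-alikes from the thing itself.
- manip.find_in(camera, name): "location" ([x, y, z] in m, in world coordinates, good to about 4 mm: the middle of the surface that is visible of it).
- manip.tip_of(camera, name): "location" ([x, y, z] in m, in world coordinates, good to about 4 mm: a listed point, or the origin of a listed thing).
The state is a dict: "t": time; "joints": joint angles; "joint_vel": joint speeds; "tau": joint torques, N m; "tcp_pos": TCP position; "tool_rot": TCP orientation; "force": force on the tool from outside, world axes, zero at the start; "ft_torque": the same for the moment, N m; "grip_width": finger opening in m; "gripper_force": force on a finger pad.
Only numpy, scipy, OpenCV 4.12 (cv2) and the standard library are available. Lean on these libraries where they do the work, as an engineer would, in place of code of your own. Each camera call takes 0.05 s, during which the arm holds its last target. There are 200 camera calls.

## Task

Take the scoop that stands in the grey trough by its upright handle, scoop up all three ceramic grinding balls in one load and tip them into the larger of the two porcelain dishes. Then set the scoop down upright, on the bench or back in the trough, and let go. Do not touch the balls with the fingers, and leave both dishes where they stand.

Things in the scene. Friction and masses are not known exactly. Their poses are not given: they have to be found in the camera images.
- scoop_grip (a point): Centre of the scoop's black upright square handle (22 x 22 mm, sides along the scoop's x and y; grip here across either), 72 mm above the scoop's flat underside, 26 mm below the handle's top. x points to the lip, z up. Scoop 0.15 kg, overall x -12 to 91, y -36 to 36 mm from here. At the start it stands on the trough's floor at its -x end, lip towards the balls.
- scoop_lip (a point): Middle of the front edge of the scoop's steel pan, 1 mm above its underside, 91 mm ahead of the handle. The pan is 72 mm wide (67 inside), 79 mm deep, front open, walls 28 mm high (falling to 12 mm, side walls end 13 mm behind the edge). Behind this edge a bevel 5 mm long rises to a ridge 1 mm above the pan floor that keeps balls in while level or tilted back; they roll out at 45 degrees lip-down.
- trough: Grey open trough fixed to the bench, 258 x 90 mm outside, 34 mm high, walls and floor 4 mm (inside 250 x 82 mm, inner end face at x = 125 mm). Origin: centre of its underside; x runs along it from the parked scoop to the balls. The scoop has 5 mm to spare each side: slid along x on the floor until its lip meets the +x end wall, it gathers all the balls.
- ball_1_center (a point): White ceramic grinding ball, 19 mm diameter, about 15 g, smooth, rolls freely on the trough's floor; the point is its centre.
- ball_2_center (a point): White ceramic grinding ball, 19 mm diameter, about 15 g, smooth, rolls freely on the trough's floor; the point is its centre.
- ball_3_center (a point): White ceramic grinding ball, 19 mm diameter, about 15 g, smooth, rolls freely on the trough's floor; the point is its centre.
- dish: The larger porcelain dish: white round bowl, 130 mm across the rim, 50 mm high, walls about 4 mm, open at the top, standing loose on the bench, about 0.4 kg. Origin: centre of its underside, z up.
- small_dish: The smaller porcelain dish (not to be used): white round bowl, 80 mm across the rim, 34 mm high, loose on the bench. Origin: centre of its underside.
Things that resemble listed ones, but are neither listed nor needed, are in the scene too. Leave any blue, brown or orange look-alike of the dish alone.

How it is judged (in metres and radians):
On the way:
1. all three balls lie in the pan of the scoop, lifted at least 55 mm above the bench (x of ball_1_center in the frame of scoop_grip between 0.01 and 0.092 m and z of ball_1_center in the frame of scoop_grip between -0.072 and -0.02 m and y of ball_1_center in the frame of scoop_grip between -0.036 and 0.036 m and height (world z) of each of ball_1_center, ball_2_center, ball_3_center above 0.055 m and x of ball_2_center in the frame of scoop_grip between 0.01 and 0.092 m and z of ball_2_center in the frame of scoop_grip between -0.072 and -0.02 m and y of ball_2_center in the frame of scoop_grip between -0.036 and 0.036 m and x of ball_3_center in the frame of scoop_grip between 0.01 and 0.092 m and z of ball_3_center in the frame of scoop_grip between -0.072 and -0.02 m and y of ball_3_center in the frame of scoop_grip between -0.036 and 0.036 m), for 0.2 s.
At the end, for the whole second after the job is handed in: All three ball centres are within 50 mm of the large dish's axis and between its underside and 50 mm above it, the dish level (within 0.2 rad); the scoop stands upright (within 0.2 rad), released, on the bench or the trough's floor (its grip point lower than 95 mm) (horizontal distance between each of ball_1_center, ball_2_center, ball_3_center and dish below 0.05 m and z of ball_1_center in the frame of dish between 0 and 0.05 m and z of ball_2_center in the frame of dish between 0 and 0.05 m and z of ball_3_center in the frame of dish between 0 and 0.05 m and height (world z) of scoop_grip below 0.095 m and angle between each of scoop_grip, dish's own z axis and vertical below 0.2 rad); the robot touches nothing.
It fails at once if the fingers touch a ball (contact force between the fingers and ball_1 above 0.3 N or contact force between the fingers and ball_2 above 0.3 N or contact force between the fingers and ball_3 above 0.3 N).
It fails at once if a dish is shifted by more than 30 mm (distance of any of dish, small_dish from where it was at the start of the episode above 0.03 m).
It also fails if it takes over 59 s, if anything falls off the work surface, if the arm or the gripper's body presses on something with over 40 N, if the wrist force passes 120 N, or if a joint passes its speed limit or range.

## Working session

There is one attempt and no reset: what is moved stays moved. The work goes in short steps, Python scripts to look and compute and a tool call to move; the robot and the scene stay as the last step left them, time stands still between calls to the robot, and variables do not carry over. Pictures are saved under pics/ and viewed, at most 10 in all, crops included, and the job is handed in when it is done.

Besides the shell and the picture viewer there is one more tool, called after "Call:" by a JSON object that holds its "name" and its "arguments". servo_tool: Moves the arm, as the interface text tells. Its arguments: {"type":"object","properties":{"targets":{"type":"array"}},"required":["targets"]}

```bash
mkdir -p pics; ls; python3 - <<'E'
from bench import manip
import cv2,numpy as np
ims=[]
for c in ["top","scene"]:
    im=manip.read_camera(c); cv2.imwrite(f"pics/{c}0.png",im[:,:,::-1])
    for n in ["scoop_grip","scoop_lip","trough","ball_1_center","dish","small_dish"]:
        for d in manip.tip_of(c,n)[:4]: print(c,n,np.round(d["location"],4),round(d["p"],2))
s=manip.sense(); print(s["t"],s["tcp_pos"],np.round(s["tool_rot"],3),s["grip_width"],manip.grip_depth)
E
```

```text
pics
top scoop_grip [ 0.4749 -0.0436  0.077 ] 0.66
top trough [ 0.5004 -0.1428  0.0023] 0.69
top ball_1_center [ 0.5212 -0.1516  0.0121] 0.55
top ball_1_center [ 5.005e-01 -1.460e-01  5.000e-04] 0.3
top dish [0.4447 0.1257 0.0033] 0.81
top dish [ 4.437e-01  6.036e-01 -1.000e-04] 0.67
top dish [0.8273 0.2129 0.0012] 0.63
top dish [0.4491 0.43   0.0036] 0.6
top small_dish [0.4389 0.2838 0.0006] 0.9
scene scoop_grip [ 0.4736 -0.0426  0.0732] 0.73
scene scoop_lip [ 0.546  -0.2278  0.0115] 0.64
scene scoop_lip [ 0.4956 -0.131   0.0072] 0.61
scene trough [ 0.4986 -0.1471 -0.0022] 0.66
scene ball_1_center [ 0.5197 -0.1521  0.018 ] 0.46
scene dish [0.4375 0.6012 0.0034] 0.93
scene dish [ 0.4458  0.1203 -0.0011] 0.8
scene dish [ 0.8325  0.2115 -0.0014] 0.73
scene small_dish [ 0.4439  0.2822 -0.0031] 0.76
scene small_dish [ 4.979e-01 -1.446e-01  4.000e-04] 0.51
0.7 [0.17619066 0.59964049 0.23134349] [[-0.959  0.282 -0.   ]
 [ 0.282  0.959  0.   ]
 [ 0.     0.    -1.   ]] 0.0854470813929808 -0.0187
```

View pics/top0.png

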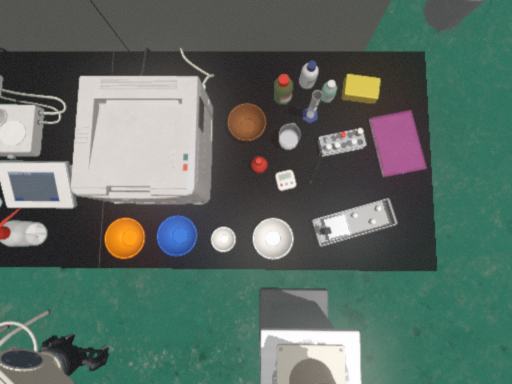

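View pics/scene0.png

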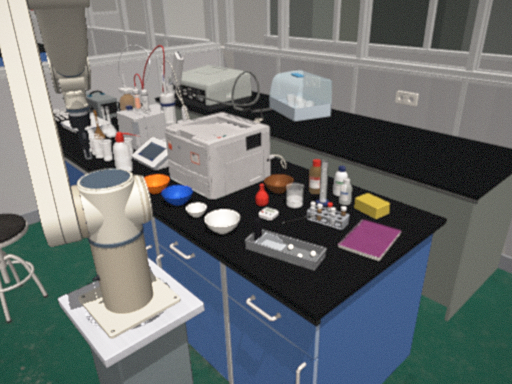

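Top view: the white large dish is at about pixel (273,238) and the white small dish at (223,239). The trough runs from (317,230), where the scoop is, to (395,212), with the balls at its right end. The scene view agrees. The network positions match, so the dish is at about (0.445, 0.123). The orange, blue and brown bowls are look-alikes.

```bash
cat > h.py <<'E'
from bench import manip
import numpy as np, cv2
from scipy.spatial.transform import Rotation as Ro
def R(yaw,tilt=0):
    """tool rot: tool y horizontal heading = yaw deg (= scoop x), tool down; tilt>0 = lip-down deg"""
    a=np.radians(yaw); y=np.array([np.cos(a),np.sin(a),0]); z=np.array([0,0,-1.])
    M=np.column_stack([np.cross(y,z),y,z])
    return M@Ro.from_rotvec([np.radians(-tilt)*-1*S,0,0]).as_matrix()
S=-1
def row(pos,Rt,s=None,p0=None,R0=None):
    s=s or manip.sense(); R0=np.array(s["tool_rot"]) if R0 is None else R0; p0=s["tcp_pos"] if p0 is None else p0
    d=R0.T@(np.array(pos)-p0)*100; r=Ro.from_matrix(R0.T@Rt).as_rotvec()
    print(np.round(d,2),np.round(r,4))
def ray(cam,cal,uv,z):
    Rm=cv2.Rodrigues(np.array(cal["rvec"]))[0]; t=np.array(cal["tvec"]).ravel()
    v=cv2.undistortPoints(np.array([[uv]],float),np.array(cal["K"]),None)[0,0]
    c=-Rm.T@t; d=Rm.T@np.array([v[0],v[1],1]); return c+d*(z-c[2])/d[2]
E
python3 - <<'E'
from h import *
# check tilt sign: scoop x = tool y must go down
print(R(0,45)[:,1])
row([.49,-.10,.30],R(-76.5))
E
```

```text
[0.70710678 0.         0.70710678]
[-49.84 -58.28  -6.87] [-0.0000e+00 -1.0000e-04  2.6201e+00]
```

Call:
{"name": "servo_tool", "arguments": {"targets": [{"grip":8.5,"x":-49.84,"y":-58.28,"z":-6.87,"rz":2.62},{"grip":8.5,"x":-49.84,"y":-58.28,"z":-6.87,"rz":2.62},{"grip":8.5,"x":-49.84,"y":-58.28,"z":-6.87,"rz":2.62},{"grip":8.5,"x":-49.84,"y":-58.28,"z":-6.87,"rz":2.62},{"grip":8.5,"x":-49.84,"y":-58.28,"z":-6.87,"rz":2.62},{"grip":8.5,"x":-49.84,"y":-58.28,"z":-6.87,"rz":2.62},{"grip":8.5,"x":-49.84,"y":-58.28,"z":-6.87,"rz":2.62},{"grip":8.5,"x":-49.84,"y":-58.28,"z":-6.87,"rz":2.62},{"grip":8.5,"x":-49.84,"y":-58.28,"z":-6.87,"rz":2.62},{"grip":8.5,"x":-49.84,"y":-58.28,"z":-6.87,"rz":2.62},{"grip":8.5,"x":-49.84,"y":-58.28,"z":-6.87,"rz":2.62},{"grip":8.5,"x":-49.84,"y":-58.28,"z":-6.87,"rz":2.62},{"grip":8.5,"x":-49.84,"y":-58.28,"z":-6.87,"rz":2.62},{"grip":8.5,"x":-49.84,"y":-58.28,"z":-6.87,"rz":2.62},{"grip":8.5,"x":-49.84,"y":-58.28,"z":-6.87,"rz":2.62},{"grip":8.5,"x":-49.84,"y":-58.28,"z":-6.87,"rz":2.62},{"grip":8.5,"x":-49.84,"y":-58.28,"z":-6.87,"rz":2.62},{"grip":8.5,"x":-49.84,"y":-58.28,"z":-6.87,"rz":2.62},{"grip":8.5,"x":-49.84,"y":-58.28,"z":-6.87,"rz":2.62},{"grip":8.5,"x":-49.84,"y":-58.28,"z":-6.87,"rz":2.62}]}}

```text
validation failed for argument at $.ta...
```

```bash
sed -i 's/^S=-1/S=1/' h.py; python3 - <<'E'
from h import *
s=manip.sense(); print(s["t"],s["tcp_pos"],np.round(s["tool_rot"],3),np.round(s["joints"],1))
im=manip.read_camera("wrist"); cv2.imwrite("pics/w0.png",im[:,:,::-1])
for n in ["scoop_grip","scoop_lip","trough","ball_1_center"]:
    for d in manip.tip_of("wrist",n)[:4]: print(n,np.round(d["location"],4),round(d["p"],2))
E
```

```text
0.7 [0.17619066 0.59964049 0.23134349] [[-0.959  0.282 -0.   ]
 [ 0.282  0.959  0.   ]
 [ 0.     0.    -1.   ]] [72.5 24.2 93.4  0.  62.4 -1.1]
```

View pics/w0.png

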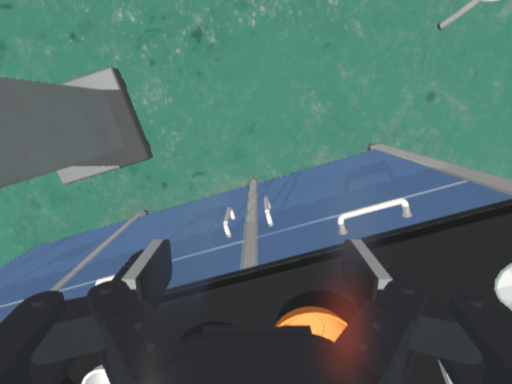

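The move was refused, so the arm is still at the start. The picture shows only the bench edge and the orange bowl. Every row probably needs all of its keys.

Call:
{"name": "servo_tool", "arguments": {"targets": [{"grip":8.5,"x":-49.84,"y":-58.28,"z":-6.87,"rx":0,"ry":0,"rz":2.62}]}}

```text
t: 1.05
tcp_pos: [0.1957, 0.5574, 0.2354]
tool_rot: [[-0.907, 0.421, 0.0], [0.421, 0.907, 0.003], [0.001, 0.003, -1.0]]
force: [2.1, -0.4, 1.1]
grip_width: 0.0851
gripper_force: 0.0
```

```bash
python3 - <<'E'
from h import *
row([.49,-.10,.30],R(-76.5))
E
```

```text
[-54.37 -47.22  -6.63] [-1.0000e-04 -3.5000e-03  2.4714e+00]
```

Call:
{"name": "servo_tool", "arguments": {"targets": [{"grip":8.5,"x":-54.4,"y":-47.2,"z":-6.6,"rx":0,"ry":0,"rz":2.47},{"grip":8.5,"x":-54.4,"y":-47.2,"z":-6.6,"rx":0,"ry":0,"rz":2.47},{"grip":8.5,"x":-54.4,"y":-47.2,"z":-6.6,"rx":0,"ry":0,"rz":2.47},{"grip":8.5,"x":-54.4,"y":-47.2,"z":-6.6,"rx":0,"ry":0,"rz":2.47},{"grip":8.5,"x":-54.4,"y":-47.2,"z":-6.6,"rx":0,"ry":0,"rz":2.47},{"grip":8.5,"x":-54.4,"y":-47.2,"z":-6.6,"rx":0,"ry":0,"rz":2.47},{"grip":8.5,"x":-54.4,"y":-47.2,"z":-6.6,"rx":0,"ry":0,"rz":2.47},{"grip":8.5,"x":-54.4,"y":-47.2,"z":-6.6,"rx":0,"ry":0,"rz":2.47},{"grip":8.5,"x":-54.4,"y":-47.2,"z":-6.6,"rx":0,"ry":0,"rz":2.47},{"grip":8.5,"x":-54.4,"y":-47.2,"z":-6.6,"rx":0,"ry":0,"rz":2.47},{"grip":8.5,"x":-54.4,"y":-47.2,"z":-6.6,"rx":0,"ry":0,"rz":2.47},{"grip":8.5,"x":-54.4,"y":-47.2,"z":-6.6,"rx":0,"ry":0,"rz":2.47},{"grip":8.5,"x":-54.4,"y":-47.2,"z":-6.6,"rx":0,"ry":0,"rz":2.47},{"grip":8.5,"x":-54.4,"y":-47.2,"z":-6.6,"rx":0,"ry":0,"rz":2.47},{"grip":8.5,"x":-54.4,"y":-47.2,"z":-6.6,"rx":0,"ry":0,"rz":2.47},{"grip":8.5,"x":-54.4,"y":-47.2,"z":-6.6,"rx":0,"ry":0,"rz":2.47},{"grip":8.5,"x":-54.4,"y":-47.2,"z":-6.6,"rx":0,"ry":0,"rz":2.47},{"grip":8.5,"x":-54.4,"y":-47.2,"z":-6.6,"rx":0,"ry":0,"rz":2.47},{"grip":8.5,"x":-54.4,"y":-47.2,"z":-6.6,"rx":0,"ry":0,"rz":2.47}]}}

```text
t: 2.95
tcp_pos: [0.4904, -0.1033, 0.3018]
tool_rot: [[0.972, 0.236, 0.0], [0.236, -0.972, -0.0], [0.0, 0.0, -1.0]]
force: [0.3, -0.1, -0.1]
grip_width: 0.0848
gripper_force: 0.0
```

```bash
python3 - <<'E'
from h import *
s=manip.sense(); print(s["t"],s["tcp_pos"],np.round(s["tool_rot"],3),np.round(s["joints"],1))
im=manip.read_camera("wrist"); cv2.imwrite("pics/w1.png",im[:,:,::-1])
for n in ["scoop_grip","scoop_lip","trough","ball_1_center"]:
    for d in manip.tip_of("wrist",n)[:4]: print(n,np.round(d["location"],4),round(d["p"],2))
E
```

```text
2.95 [ 0.49042436 -0.10327966  0.30183497] [[ 0.972  0.236  0.   ]
 [ 0.236 -0.972 -0.   ]
 [ 0.     0.    -1.   ]] [-13.3   9.  104.7   0.   66.3  63.1]
scoop_grip [ 0.4641 -0.0446  0.0783] 0.91
trough [ 0.5026 -0.1418  0.0008] 0.61
ball_1_center [ 0.527  -0.1474  0.0126] 0.65
```

View pics/w1.png

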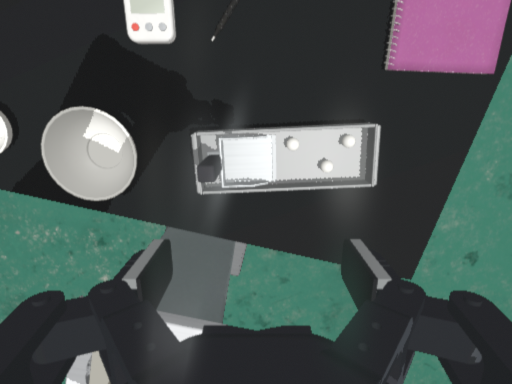

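The trough's rim corners are at about (193,132), (380,124), (377,187) and (200,193). The black handle is near (208,168) and the balls are at (292,144), (348,141) and (327,166). I'll zoom in for exact corners.

```bash
python3 - <<'E'
from h import *
im=cv2.imread("pics/w1.png")[110:210,180:390]
cv2.imwrite("pics/w1c.png",cv2.resize(im,None,fx=3.8,fy=3.8,interpolation=cv2.INTER_CUBIC))
cal=manip.calibration("wrist")
for z,uv in [(.034,(193,132)),(.034,(380,124)),(.034,(377,187)),(.034,(200,193)),(.0135,(292,144)),(.0135,(348,141)),(.0135,(327,166))]: print(uv,np.round(ray(0,cal,uv,z),4))
# predicted pixel of trough/handle geometry for a guess
print(cal["K"])
E
```

```text
(193, 132) [ 0.507  -0.0065  0.034 ]
(380, 124) [ 0.5789 -0.2581  0.034 ]
(377, 187) [ 0.492  -0.2855  0.034 ]
(200, 193) [ 0.4214 -0.0323  0.034 ]
(292, 144) [ 0.5217 -0.1492  0.0135]
(348, 141) [ 0.5455 -0.229   0.0135]
(327, 166) [ 0.5021 -0.2099  0.0135]
[[288.63047562   0.         256.46170717]
 [  0.         288.63047562 191.87414959]
 [  0.           0.           1.        ]]
```

View pics/w1c.png

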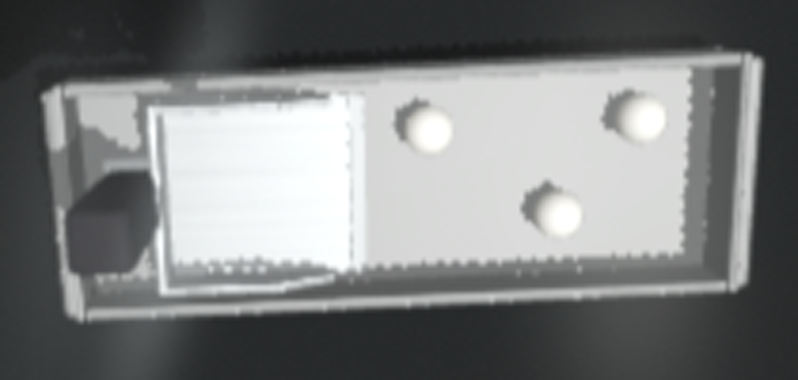

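```bash
python3 - <<'E'
from h import *
from scipy.optimize import least_squares
cal=manip.calibration("wrist")
px=lambda u,v:((u+.5)/3.8-.5+180,(v+.5)/3.8-.5+110)
C=np.array([ray(0,cal,px(*p),.034)[:2] for p in [(41,90),(760,57),(742,290),(72,320)]])
L=np.array([[-.129,.045],[.129,.045],[.129,-.045],[-.129,-.045]])
def P(q): c,s=np.cos(q[2]),np.sin(q[2]); return L@np.array([[c,s],[-s,c]])+q[:2]
r=least_squares(lambda q:(P(q)-C).ravel(),[.5,-.145,-1.33]); q=r.x
print("trough",q[:2],np.degrees(q[2]),np.round((P(q)-C)*1000,1))
print("sides",[round(np.linalg.norm(C[i]-C[(i+1)%4]),4) for i in range(4)])
h=ray(0,cal,px(98,240),.102); print("handle",h)
c,s=np.cos(q[2]),np.sin(q[2]); d=h[:2]-q[:2]; print("handle in trough",[d@[c,s],d@[-s,c]])
for p in [(350,95),(350,270)]:
    l=ray(0,cal,px(*p),.005)[:2]-q[:2]; print("lip in trough",l@[c,s],l@[-s,c])
E
```

```text
trough [ 0.49866018 -0.14340697] -73.7570382069728 [[ 1.5 -3.7]
 [-0.   3.2]
 [-1.2  2.1]
 [-0.2 -1.7]]
sides [np.float64(0.265), np.float64(0.0886), np.float64(0.2619), np.float64(0.089)]
handle [ 0.47075191 -0.04289661  0.102     ]
handle in trough [np.float64(-0.1043046616541396), np.float64(0.0013195680904312696)]
lip in trough -0.017330178398116573 0.03493794337495094
lip in trough -0.019632438305433056 -0.036460967347217314
```

```bash
python3 - <<'E'
from h import *
row([.4708,-.0429,.15],R(-73.8));row([.4708,-.0429,.057],R(-73.8))
E
```

```text
[-0.5  -6.31 15.19] [ 0.0001 -0.0001 -0.0458]
[-0.5  -6.32 24.49] [ 0.0001 -0.0001 -0.0458]
```

Call:
{"name": "servo_tool", "arguments": {"targets": [{"grip":8.5,"x":-0.5,"y":-6.3,"z":6,"rx":0,"ry":0,"rz":-0.046},{"grip":8.5,"x":-0.5,"y":-6.3,"z":10,"rx":0,"ry":0,"rz":-0.046},{"grip":8.5,"x":-0.5,"y":-6.3,"z":14,"rx":0,"ry":0,"rz":-0.046},{"grip":8.5,"x":-0.5,"y":-6.3,"z":15.2,"rx":0,"ry":0,"rz":-0.046},{"grip":8.5,"x":-0.5,"y":-6.3,"z":15.2,"rx":0,"ry":0,"rz":-0.046},{"grip":8.5,"x":-0.5,"y":-6.3,"z":15.2,"rx":0,"ry":0,"rz":-0.046}]}}

```text
t: 3.8
tcp_pos: [0.4714, -0.0432, 0.1502]
tool_rot: [[0.96, 0.279, 0.0], [0.279, -0.96, -0.0], [0.0, 0.0, -1.0]]
force: [-0.1, -0.2, -0.5]
grip_width: 0.0848
gripper_force: 0.0
```

```bash
python3 - <<'E'
from h import *
s=manip.sense()
for c in ["wrist","top"]:
    manip.read_camera(c)
    for n in ["scoop_grip","dish"]:
        for d in manip.tip_of(c,n)[:2]: print(c,n,np.round(d["location"],4),round(d["p"],2))
row([.4708,-.0429,.057],R(-73.8))
E
```

```text
wrist scoop_grip [ 0.4654 -0.0439  0.0752] 0.93
wrist dish [4.432e-01 1.222e-01 2.000e-04] 0.91
top dish [4.432e-01 6.025e-01 1.000e-04] 0.94
top dish [0.4458 0.1239 0.0013] 0.8
[-0.09 -0.09  9.4 ] [ 0.001  -0.0023 -0.0012]
```

Call:
{"name": "servo_tool", "arguments": {"targets": [{"grip":8.5,"x":-0.2,"y":-0.1,"z":3.5,"rx":0,"ry":0,"rz":0},{"grip":8.5,"x":-0.2,"y":-0.1,"z":6.5,"rx":0,"ry":0,"rz":0},{"grip":8.5,"x":-0.2,"y":-0.1,"z":9,"rx":0,"ry":0,"rz":0},{"grip":8.5,"x":-0.2,"y":-0.1,"z":9.4,"rx":0,"ry":0,"rz":0},{"grip":8.5,"x":-0.2,"y":-0.1,"z":9.4,"rx":0,"ry":0,"rz":0},{"grip":0,"x":-0.2,"y":-0.1,"z":9.4,"rx":0,"ry":0,"rz":0},{"grip":0,"x":-0.2,"y":-0.1,"z":9.4,"rx":0,"ry":0,"rz":0},{"grip":0,"x":-0.2,"y":-0.1,"z":9.4,"rx":0,"ry":0,"rz":0},{"grip":0,"x":-0.2,"y":-0.1,"z":9.4,"rx":0,"ry":0,"rz":0},{"grip":0,"x":-0.2,"y":-0.1,"z":9.4,"rx":0,"ry":0,"rz":0},{"grip":0,"x":-0.2,"y":-0.1,"z":9.4,"rx":0,"ry":0,"rz":0},{"grip":0,"x":-0.2,"y":-0.1,"z":9.4,"rx":0,"ry":0,"rz":0},{"grip":0,"x":-0.2,"y":-0.1,"z":9.4,"rx":0,"ry":0,"rz":0}]}}

```text
t: 5.4
tcp_pos: [0.4691, -0.0428, 0.0564]
tool_rot: [[0.961, 0.278, 0.001], [0.278, -0.961, -0.0], [0.001, 0.0, -1.0]]
force: [-1.0, 0.3, 6.1]
grip_width: 0.0212
gripper_force: 58.4
```

```bash
python3 - <<'E'
from h import *
s=manip.sense(); print(s["tcp_pos"],np.round(s["tool_rot"],4),s["grip_width"],s["gripper_force"],s["force"],s["ft_torque"])
im=manip.read_camera("wrist"); cv2.imwrite("pics/w2.png",im[:,:,::-1])
E
```

```text
[ 0.46909226 -0.04281669  0.05642434] [[ 9.606e-01  2.780e-01  9.000e-04]
 [ 2.780e-01 -9.606e-01 -0.000e+00]
 [ 9.000e-04  3.000e-04 -1.000e+00]] 0.021187891444020435 58.37972044944763 [-0.9852      0.286848    6.05451493] [0.21022016 0.15915787 0.03504944]
```

View pics/w2.png

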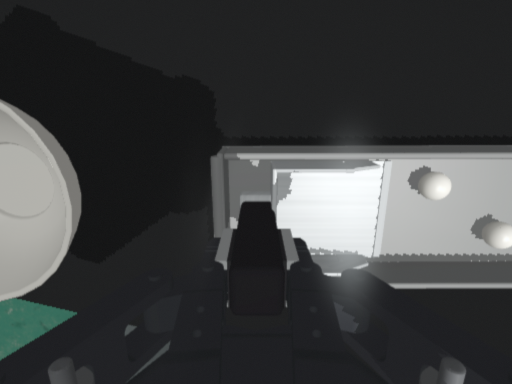

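Gripped: the opening is 21 mm at 58 N. The trough rim runs nearly level across the image at rows ~150 and ~285, with the pan between them. Next I measure direction and centring from the edges.

```bash
python3 - <<'E'
from h import *
cal=manip.calibration("wrist")
g=cv2.cvtColor(cv2.imread("pics/w2.png"),cv2.COLOR_BGR2GRAY).astype(float)
def edge(cols,r0,r1,sgn,z):
    P=[]
    for u in cols:
        d=sgn*np.diff(g[r0:r1,u]); i=int(d.argmax())
        o=0
        if 0<i<len(d)-1:
            a,b,c=d[i-1:i+2]; o=.5*(a-c)/(a-2*b+c) if a-2*b+c else 0
        P.append(ray(0,cal,(u,r0+i+.5+o),z)[:2])
    P=np.array(P); 
    vx,vy,x,y=cv2.fitLine(P.astype(np.float32),cv2.DIST_HUBER,0,.01,.01).ravel()
    if vy>0: vx,vy=-vx,-vy
    n=np.array([-vy,vx]); 
    print("ang",np.degrees(np.arctan2(vy,vx)),"offset vs grip",(np.array([x,y])-manip.sense()["tcp_pos"][:2])@n)
edge(range(230,510,2),138,150,1,.034)      # far outer top edge
edge(range(385,510,2),280,294,-1,.034)     # near outer edge
print(g[280:294,450],g[138:165,450])
for c in range(285,380,15): print(c,g[160:176,c].astype(int), g[255:278,c].astype(int))
E
```

```text
ang -73.656876 offset vs grip 0.049712587071338195
ang -73.66871 offset vs grip -0.04545596904608259
[ 78.  80.  92. 122. 148. 164. 163. 139.  88.  42.  33.  33.  34.  32.] [ 21.  22.  24.  22.  23.  22.  32.  67.  79.  78.  78.  79.  78.  81.
 101. 134. 156. 165. 167. 159. 155. 174. 184. 185. 185. 185. 185.]
285 [105 108 109 110 111 112 111 110 125 178 209 206 178 154 148 147] [47 40 38 34 30 34 40 41 41 42 42 40 41 41 39 39 38 38 37 37 38 38 37]
300 [106 109 110 111 110 112 112 111 126 182 210 209 218 239 248 247] [33 33 34 32 34 35 35 32 33 33 33 35 36 36 34 33 31 33 32 33 33 33 33]
315 [108 110 111 112 112 113 114 113 129 189 212 210 227 246 252 252] [115 113 115 115 114 112 111 101  74  50  44  44  44  44  43  44  43  43
  41  41  41  42  40]
330 [115 118 120 120 120 122 122 122 136 193 214 212 228 247 253 253] [131 129 129 129 128 126 125 125 125 125 124 122 123 122 121 120 120 142
 206 229 192 110  71]
345 [128 131 131 131 131 133 134 135 146 193 212 210 226 245 252 252] [149 148 146 146 145 144 143 142 141 140 140 137 136 133 125 111 104 102
 101  99  98  96  94]
360 [125 125 126 127 127 127 137 183 204 208 221 242 251 252 253 252] [150 142 141 141 140 138 136 135 135 141 171 195 194 159 113  99  97  95
  93  92  91  90  89]
375 [170 223 231 187 134 166 196 206 218 241 250 251 251 252 253 252] [212 182 136 117 115 114 105  96  93  92  92  92  92  91  91  91  90  90
  89  89  86  72  59]
```

Call:
{"name": "servo_tool", "arguments": {"targets": [{"grip":0,"x":0.05,"y":0.3,"z":0,"rx":0,"ry":0,"rz":-0.0035},{"grip":0,"x":0.1,"y":0.8,"z":0,"rx":0,"ry":0,"rz":-0.0035},{"grip":0,"x":0.12,"y":1.4,"z":0,"rx":0,"ry":0,"rz":-0.0035},{"grip":0,"x":0.13,"y":2.0,"z":0,"rx":0,"ry":0,"rz":-0.0035},{"grip":0,"x":0.13,"y":2.6,"z":0,"rx":0,"ry":0,"rz":-0.0035},{"grip":0,"x":0.13,"y":3.2,"z":0,"rx":0,"ry":0,"rz":-0.0035},{"grip":0,"x":0.13,"y":3.8,"z":0,"rx":0,"ry":0,"rz":-0.0035},{"grip":0,"x":0.14,"y":4.4,"z":0,"rx":0,"ry":0,"rz":-0.0035},{"grip":0,"x":0.14,"y":5.0,"z":0,"rx":0,"ry":0,"rz":-0.0035},{"grip":0,"x":0.14,"y":5.6,"z":0,"rx":0,"ry":0,"rz":-0.0035},{"grip":0,"x":0.14,"y":6.2,"z":0,"rx":0,"ry":0,"rz":-0.0035},{"grip":0,"x":0.15,"y":6.8,"z":0,"rx":0,"ry":0,"rz":-0.0035},{"grip":0,"x":0.15,"y":7.4,"z":0,"rx":0,"ry":0,"rz":-0.0035},{"grip":0,"x":0.15,"y":8.0,"z":0,"rx":0,"ry":0,"rz":-0.0035},{"grip":0,"x":0.15,"y":8.6,"z":0,"rx":0,"ry":0,"rz":-0.0035},{"grip":0,"x":0.16,"y":9.2,"z":0,"rx":0,"ry":0,"rz":-0.0035},{"grip":0,"x":0.16,"y":9.8,"z":0,"rx":0,"ry":0,"rz":-0.0035},{"grip":0,"x":0.16,"y":10.4,"z":0,"rx":0,"ry":0,"rz":-0.0035},{"grip":0,"x":0.17,"y":11.0,"z":0,"rx":0,"ry":0,"rz":-0.0035},{"grip":0,"x":0.17,"y":11.4,"z":0,"rx":0,"ry":0,"rz":-0.0035}]}}

```text
t: 7.45
tcp_pos: [0.5025, -0.1521, 0.0564]
tool_rot: [[0.96, 0.281, 0.001], [0.281, -0.96, -0.0], [0.001, 0.0, -1.0]]
force: [-1.1, 2.1, 7.0]
grip_width: 0.0215
gripper_force: 58.7
```

```bash
python3 - <<'E'
from h import *
s=manip.sense(); print(s["t"],s["tcp_pos"],s["force"],s["ft_torque"])
im=manip.read_camera("wrist"); cv2.imwrite("pics/w3.png",im[:,:,::-1])
E
```

```text
7.45 [ 0.50251176 -0.15213279  0.05643654] [-1.09042647  2.11659437  7.04255686] [ 0.47671086  0.14997097 -0.01740312]
```

View pics/w3.png

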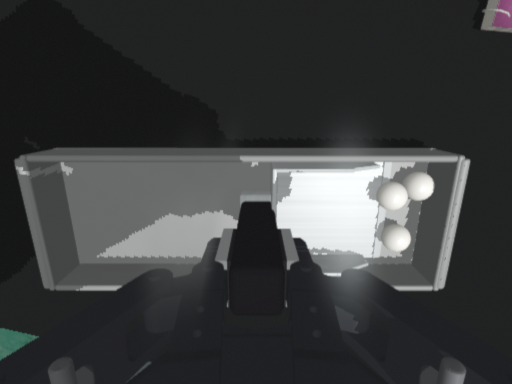

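The lip is at column ~388, the end wall's foot at ~420 (about 24 mm to go), and all three balls sit just ahead of or on the lip at (392,195), (418,186) and (396,238).

Call:
{"name": "servo_tool", "arguments": {"targets": [{"grip":0,"x":0.0,"y":0.4,"z":0,"rx":0,"ry":0,"rz":0},{"grip":0,"x":0.0,"y":0.8,"z":0,"rx":0,"ry":0,"rz":0},{"grip":0,"x":0.0,"y":1.2,"z":0,"rx":0,"ry":0,"rz":0},{"grip":0,"x":0.0,"y":1.6,"z":0,"rx":0,"ry":0,"rz":0},{"grip":0,"x":0.0,"y":1.9,"z":0,"rx":0,"ry":0,"rz":0},{"grip":0,"x":0.0,"y":2.1,"z":0,"rx":0,"ry":0,"rz":0},{"grip":0,"x":0.0,"y":2.2,"z":0,"rx":0,"ry":0,"rz":0}]}}

```text
t: 8.2
tcp_pos: [0.5086, -0.173, 0.0564]
tool_rot: [[0.96, 0.281, 0.001], [0.281, -0.96, 0.0], [0.001, 0.0, -1.0]]
force: [-1.3, 1.8, 6.5]
grip_width: 0.0211
gripper_force: 59.0
```

Call:
{"name": "servo_tool", "arguments": {"targets": [{"grip":0,"x":0.0,"y":0.1,"z":0,"rx":0,"ry":0,"rz":0},{"grip":0,"x":0.0,"y":0.15,"z":0,"rx":0,"ry":0,"rz":0},{"grip":0,"x":0.0,"y":0.2,"z":0,"rx":0,"ry":0,"rz":0}]}}

```text
t: 8.5
tcp_pos: [0.5091, -0.1748, 0.0565]
tool_rot: [[0.96, 0.281, 0.001], [0.281, -0.96, 0.0], [0.001, 0.0, -1.0]]
force: [-0.6, 2.3, 6.5]
grip_width: 0.0213
gripper_force: 59.0
```

Call:
{"name": "servo_tool", "arguments": {"targets": [{"grip":0,"x":0.0,"y":0.1,"z":0,"rx":0,"ry":0,"rz":0},{"grip":0,"x":0.0,"y":0.15,"z":0,"rx":0,"ry":0,"rz":0},{"grip":0,"x":0.0,"y":0.2,"z":0,"rx":0,"ry":0,"rz":0},{"grip":0,"x":0.0,"y":0.2,"z":0,"rx":0,"ry":0,"rz":0}]}}

```text
t: 8.9
tcp_pos: [0.5095, -0.1762, 0.0564]
tool_rot: [[0.96, 0.281, 0.0], [0.281, -0.96, 0.001], [0.0, -0.001, -1.0]]
force: [-0.2, 4.1, 8.1]
grip_width: 0.0213
gripper_force: 59.2
```

```bash
python3 - <<'E'
from h import *
im=manip.read_camera("wrist"); cv2.imwrite("pics/w4.png",cv2.resize(im[130:300,230:480,::-1],None,fx=3,fy=3))
E
```

```text
(no output)
```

View pics/w4.png

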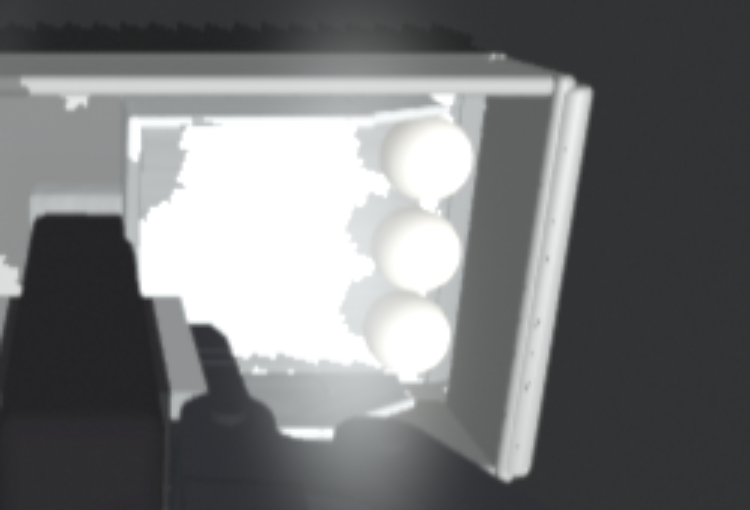

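All three balls lie in a row on the lip against the end wall, at crop positions (428,158), (415,248) and (407,330). Contact is just starting, so I press a little more.

Call:
{"name": "servo_tool", "arguments": {"targets": [{"grip":0,"x":0.0,"y":0.1,"z":0,"rx":0,"ry":0,"rz":0},{"grip":0,"x":0.0,"y":0.2,"z":0,"rx":0,"ry":0,"rz":0},{"grip":0,"x":0.0,"y":0.2,"z":0,"rx":0,"ry":0,"rz":0}]}}

```text
t: 9.25
tcp_pos: [0.5093, -0.1765, 0.0564]
tool_rot: [[0.96, 0.281, -0.001], [0.281, -0.96, 0.003], [-0.001, -0.003, -1.0]]
force: [-1.0, 13.7, 11.8]
grip_width: 0.0214
gripper_force: 59.9
```

Call:
{"name": "servo_tool", "arguments": {"targets": [{"grip":0,"x":0.0,"y":-0.2,"z":-0.1,"rx":-0.03,"ry":0,"rz":0},{"grip":0,"x":0.0,"y":-0.4,"z":-0.16,"rx":-0.052,"ry":0,"rz":0},{"grip":0,"x":0.0,"y":-0.65,"z":-0.2,"rx":-0.105,"ry":0,"rz":0},{"grip":0,"x":0.0,"y":-0.95,"z":-0.22,"rx":-0.157,"ry":0,"rz":0},{"grip":0,"x":0.0,"y":-1.25,"z":-0.24,"rx":-0.209,"ry":0,"rz":0},{"grip":0,"x":0.0,"y":-1.25,"z":-0.24,"rx":-0.209,"ry":0,"rz":0},{"grip":0,"x":0.0,"y":-1.25,"z":-0.24,"rx":-0.209,"ry":0,"rz":0},{"grip":0,"x":0.0,"y":-1.25,"z":-0.24,"rx":-0.209,"ry":0,"rz":0}]}}

```text
t: 10.05
tcp_pos: [0.5067, -0.1671, 0.0582]
tool_rot: [[0.96, 0.275, 0.058], [0.281, -0.939, -0.198], [0.0, 0.207, -0.978]]
force: [0.5, -0.2, -1.8]
grip_width: 0.0215
gripper_force: 59.6
```

```bash
python3 - <<'E'
from h import *
s=manip.sense(); print(s["t"],s["tcp_pos"],s["force"])
im=manip.read_camera("wrist"); cv2.imwrite("pics/w5.png",cv2.resize(im[130:300,230:480,::-1],None,fx=3,fy=3))
row([.50,-.15,.26],R(-73.7,-12))
row([.50,-.15,.057],R(-73.7,-12))
E
```

```text
10.05 [ 0.50667255 -0.16706256  0.05823892] [ 0.47259646 -0.19517185 -1.77746419]
[ -0.15   2.37 -20.12] [-0.0009 -0.0004 -0.0001]
[-0.16 -1.83 -0.26] [-0.0009 -0.0004 -0.0001]
```

View pics/w5.png

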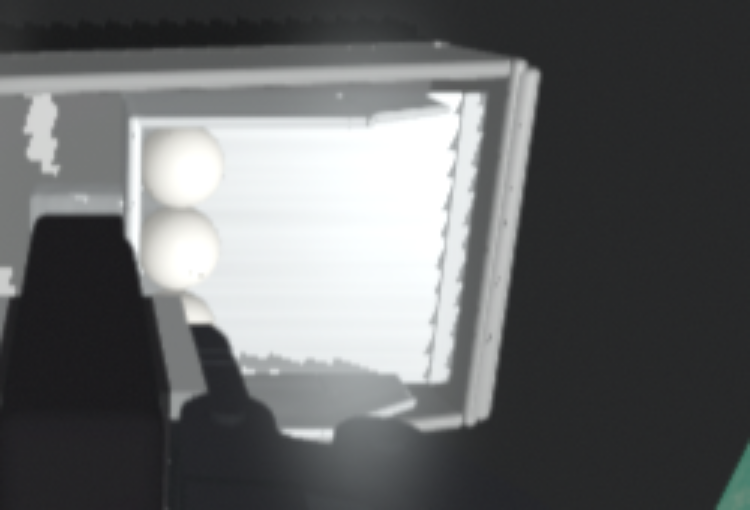

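All three balls have rolled against the pan's rear wall, at crop (183,165), (180,250) and (190,310, partly hidden). Next I lift gently.

Call:
{"name": "servo_tool", "arguments": {"targets": [{"grip":0,"x":0.0,"y":0.0,"z":-0.5,"rx":0,"ry":0,"rz":0},{"grip":0,"x":0.0,"y":0.05,"z":-1.5,"rx":0,"ry":0,"rz":0},{"grip":0,"x":-0.02,"y":0.3,"z":-3,"rx":0,"ry":0,"rz":0},{"grip":0,"x":-0.03,"y":0.55,"z":-5,"rx":0,"ry":0,"rz":0},{"grip":0,"x":-0.05,"y":0.8,"z":-7,"rx":0,"ry":0,"rz":0},{"grip":0,"x":-0.07,"y":1.05,"z":-9,"rx":0,"ry":0,"rz":0},{"grip":0,"x":-0.08,"y":1.3,"z":-11,"rx":0,"ry":0,"rz":0},{"grip":0,"x":-0.1,"y":1.5,"z":-12.8,"rx":0,"ry":0,"rz":0},{"grip":0,"x":-0.1,"y":1.65,"z":-13.8,"rx":0,"ry":0,"rz":0},{"grip":0,"x":-0.1,"y":1.7,"z":-14.2,"rx":0,"ry":0,"rz":0},{"grip":0,"x":-0.1,"y":1.7,"z":-14.2,"rx":0,"ry":0,"rz":0}]}}

```text
t: 11.2
tcp_pos: [0.5019, -0.1547, 0.2011]
tool_rot: [[0.96, 0.275, 0.059], [0.281, -0.939, -0.199], [0.001, 0.208, -0.978]]
force: [0.1, -0.1, -2.1]
grip_width: 0.0212
gripper_force: 59.6
```

```bash
python3 - <<'E'
from h import *
s=manip.sense(); print(s["t"],s["tcp_pos"],s["force"],np.round(s["joints"],1))
manip.read_camera("wrist"); manip.read_camera("top")
for c in ["wrist","top"]:
  for n in ["ball_1_center","dish"]:
    for d in manip.tip_of(c,n)[:4]: print(c,n,np.round(d["location"],4),round(d["p"],2))
# dish pose before tipping: 15 deg heading, handle 90 mm inward of axis
D=np.array([.4445,.1235]); u=np.array([np.cos(np.radians(15)),np.sin(np.radians(15))])
def tcp(theta,lipz,lipu=-.0,yaw=15):
    t=np.radians(theta); c,s_=np.cos(t),np.sin(t)
    v=np.array([-.091*c+.052*s_, .091*s_+.052*c])
    return [*(D+u*(v[0]+lipu)), lipz+v[1]]
R0=R(-73.7,-12); p0=s["tcp_pos"]
print(tcp(-12,.12)); 
for f in np.linspace(.1,1,10):
    e=.5-.5*np.cos(np.pi*f)
    # tangent move via polar interpolation
    a=np.array(p0[:2]); b=np.array(tcp(-12,.12)[:2]); ra,rb=np.hypot(*a),np.hypot(*b); ta,tb=np.arctan2(a[1],a[0]),np.arctan2(b[1],b[0])
    rr,tt=ra+(rb-ra)*e,ta+(tb-ta)*e
    row([rr*np.cos(tt),rr*np.sin(tt),p0[2]],R(-73.7+88.7*e,-12),s)
E
```

```text
11.2 [ 0.50189994 -0.15473345  0.20106565] [ 0.06089388 -0.10613005 -2.08743174] [-12.5  16.2 111.5 -14.3  47.3  70.5]
wrist ball_1_center [ 0.5177 -0.1798  0.1667] 0.62
top dish [0.8325 0.2106 0.0046] 0.85
top dish [0.4425 0.6027 0.0027] 0.75
top dish [0.4484 0.4322 0.0021] 0.65
top dish [ 0.4479  0.1218 -0.0007] 0.59
[np.float64(0.3480785411871845), np.float64(0.09766394797807532), np.float64(0.1519437113737418)]
[ 0.06 -0.81 -0.17] [-0.0001  0.0069 -0.0365]
[ 0.17 -3.16 -0.67] [-1.00e-04  2.98e-02 -1.44e-01]
[ 0.09 -6.73 -1.43] [-0.      0.0654 -0.3115]
[ -0.4  -11.06  -2.35] [ 1.000e-04  1.102e-01 -5.226e-01]
[ -1.43 -15.61  -3.32] [ 2.000e-04  1.600e-01 -7.566e-01]
[ -2.91 -19.83  -4.21] [ 3.000e-04  2.097e-01 -9.905e-01]
[ -4.61 -23.34  -4.96] [ 4.0000e-04  2.5460e-01 -1.2016e+00]
[ -6.18 -25.89  -5.5 ] [ 4.0000e-04  2.9020e-01 -1.3691e+00]
[ -7.27 -27.42  -5.83] [ 5.0000e-04  3.1310e-01 -1.4766e+00]
[ -7.66 -27.92  -5.94] [ 5.0000e-04  3.2100e-01 -1.5137e+00]
```

```bash
cat >> h.py <<'E'
D=np.array([.4455,.1230]); YAW=15.5; u=np.array([np.cos(np.radians(YAW)),np.sin(np.radians(YAW))])
def tcp(theta,lipz,lipu):
    t=np.radians(theta); c,s_=np.cos(t),np.sin(t)
    v=np.array([-.091*c+.052*s_, .091*s_+.052*c])
    return [*(D+u*(v[0]+lipu)), lipz+v[1]]
E
python3 - <<'E'
from h import *
s=manip.sense(); p0=s["tcp_pos"]
a=np.array(p0[:2]); b=np.array(tcp(-6,.15,.04)); print(b)
ra,rb=np.hypot(*a),np.hypot(*b[:2]); ta,tb=np.arctan2(a[1],a[0]),np.arctan2(b[1],b[0])
for f in np.linspace(.05,1,20):
    e=.5-.5*np.cos(np.pi*f); rr,tt=ra+(rb-ra)*e,ta+(tb-ta)*e
    row([rr*np.cos(tt),rr*np.sin(tt),p0[2]*(1-e)+b[2]*e],R(-73.7+(YAW+73.7)*e,-12+6*e),s)
E
```

```text
[0.39159743 0.10805149 0.19220305]
[ 0.04 -0.19 -0.04] [-0.0005  0.0031 -0.0084]
[ 0.15 -0.76 -0.14] [ 0.0014  0.009  -0.0363]
[ 0.33 -1.68 -0.31] [ 0.0045  0.0185 -0.0821]
[ 0.53 -2.94 -0.55] [ 0.0087  0.0312 -0.1446]
[ 0.73 -4.5  -0.84] [ 0.0139  0.0467 -0.2224]
[ 0.9  -6.31 -1.17] [ 0.02    0.0643 -0.3136]
[ 1.01 -8.32 -1.55] [ 0.0267  0.0833 -0.416 ]
[  1.02 -10.47  -1.94] [ 0.0338  0.1031 -0.5272]
[  0.92 -12.7   -2.36] [ 0.041   0.123  -0.6443]
[  0.7  -14.93  -2.77] [ 0.0481  0.1425 -0.7646]
[  0.37 -17.12  -3.17] [ 0.0547  0.161  -0.885 ]
[ -0.05 -19.2   -3.55] [ 0.0608  0.1781 -1.0027]
[ -0.55 -21.13  -3.9 ] [ 0.066   0.1934 -1.1146]
[ -1.08 -22.85  -4.21] [ 0.0704  0.2068 -1.2181]
[ -1.61 -24.35  -4.48] [ 0.074   0.2182 -1.3104]
[ -2.11 -25.6   -4.7 ] [ 0.0766  0.2274 -1.3894]
[ -2.54 -26.58  -4.88] [ 0.0785  0.2346 -1.4529]
[ -2.87 -27.28  -5.  ] [ 0.0798  0.2396 -1.4995]
[ -3.08 -27.7   -5.08] [ 0.0805  0.2426 -1.5279]
[ -3.15 -27.85  -5.1 ] [ 0.0807  0.2436 -1.5375]
```

Call:
{"name": "servo_tool", "arguments": {"targets": [{"grip":0,"x":0.04,"y":-0.2,"z":-0.04,"rx":0,"ry":0.003,"rz":-0.009},{"grip":0,"x":0.15,"y":-0.76,"z":-0.14,"rx":0.0015,"ry":0.009,"rz":-0.036},{"grip":0,"x":0.33,"y":-1.7,"z":-0.31,"rx":0.0045,"ry":0.0185,"rz":-0.082},{"grip":0,"x":0.53,"y":-2.94,"z":-0.55,"rx":0.009,"ry":0.031,"rz":-0.145},{"grip":0,"x":0.73,"y":-4.5,"z":-0.84,"rx":0.014,"ry":0.047,"rz":-0.222},{"grip":0,"x":0.9,"y":-6.3,"z":-1.17,"rx":0.02,"ry":0.064,"rz":-0.314},{"grip":0,"x":1.0,"y":-8.3,"z":-1.55,"rx":0.027,"ry":0.083,"rz":-0.416},{"grip":0,"x":1.0,"y":-10.5,"z":-1.94,"rx":0.034,"ry":0.103,"rz":-0.527},{"grip":0,"x":0.9,"y":-12.7,"z":-2.36,"rx":0.041,"ry":0.123,"rz":-0.644},{"grip":0,"x":0.7,"y":-14.9,"z":-2.77,"rx":0.048,"ry":0.1425,"rz":-0.765},{"grip":0,"x":0.37,"y":-17.1,"z":-3.17,"rx":0.055,"ry":0.161,"rz":-0.885},{"grip":0,"x":-0.05,"y":-19.2,"z":-3.55,"rx":0.061,"ry":0.178,"rz":-1.003},{"grip":0,"x":-0.55,"y":-21.1,"z":-3.9,"rx":0.066,"ry":0.193,"rz":-1.115},{"grip":0,"x":-1.08,"y":-22.9,"z":-4.21,"rx":0.07,"ry":0.207,"rz":-1.218},{"grip":0,"x":-1.6,"y":-24.35,"z":-4.48,"rx":0.074,"ry":0.218,"rz":-1.31},{"grip":0,"x":-2.1,"y":-25.6,"z":-4.7,"rx":0.077,"ry":0.227,"rz":-1.389},{"grip":0,"x":-2.54,"y":-26.6,"z":-4.88,"rx":0.0785,"ry":0.2345,"rz":-1.453},{"grip":0,"x":-2.87,"y":-27.3,"z":-5.0,"rx":0.08,"ry":0.24,"rz":-1.5},{"grip":0,"x":-3.08,"y":-27.7,"z":-5.08,"rx":0.0805,"ry":0.2425,"rz":-1.528},{"grip":0,"x":-3.15,"y":-27.85,"z":-5.1,"rx":0.081,"ry":0.2435,"rz":-1.5375}]}}

```text
t: 13.5
tcp_pos: [0.3916, 0.1083, 0.1927]
tool_rot: [[-0.269, 0.958, 0.102], [0.963, 0.268, 0.028], [-0.001, 0.106, -0.994]]
force: [0.1, 0.3, -1.0]
grip_width: 0.0211
gripper_force: 59.7
```

```bash
python3 - <<'E'
from h import *
s=manip.sense(); print(s["t"],s["tcp_pos"],np.round(s["joints"],1))
im=manip.read_camera("wrist"); cv2.imwrite("pics/w6.png",im[:,:,::-1])
for n in ["ball_1_center","dish","scoop_lip"]:
    for d in manip.tip_of("wrist",n)[:4]: print(n,np.round(d["location"],4),round(d["p"],2))
for th,z,uu in [(-6,.15,.04),(0,.12,.03),(5,.10,.02),(10,.08,.0),(15,.065,-.01),(20,.055,-.01),(25,.05,-.01),(30,.05,-.01),(35,.048,-.01),(40,.048,-.01),(45,.048,-.012),(50,.048,-.015),(55,.048,-.015)]:
    print(th,end=" "); row(tcp(th,z,uu),R(YAW,th),s)
E
```

```text
13.5 [0.39159362 0.10832369 0.1927499 ] [ 13.7   6.4 125.2   0.2  42.3  -2.1]
ball_1_center [0.4164 0.1224 0.1546] 0.75
dish [0.485  0.1332 0.1535] 0.72
dish [ 0.4427  0.1221 -0.0023] 0.63
scoop_lip [0.4852 0.1317 0.1547] 0.72
-6 [-0.03 -0.01  0.05] [0.0011 0.0005 0.0018]
0 [-0.02 -0.73  2.01] [0.1058 0.0006 0.0018]
5 [-0.02 -1.37  3.17] [0.1931 0.0007 0.0018]
10 [-0.02 -2.94  4.29] [0.2803 0.0008 0.0017]
15 [-0.02 -3.41  5.06] [0.3676 0.0008 0.0017]
20 [-0.02 -2.78  5.51] [0.4549 0.0009 0.0017]
25 [-0.02 -2.06  5.53] [0.5421 0.001  0.0016]
30 [-0.02 -1.24  5.12] [0.6294 0.0011 0.0016]
35 [-0.02 -0.41  4.98] [0.7167 0.0012 0.0016]
40 [-0.02  0.46  4.72] [0.8039 0.0012 0.0015]
45 [-0.03  1.16  4.51] [0.8912 0.0013 0.0015]
50 [-0.03  1.77  4.37] [0.9785 0.0014 0.0014]
55 [-0.03  2.68  4.35] [1.0657 0.0014 0.0014]
```

View pics/w6.png

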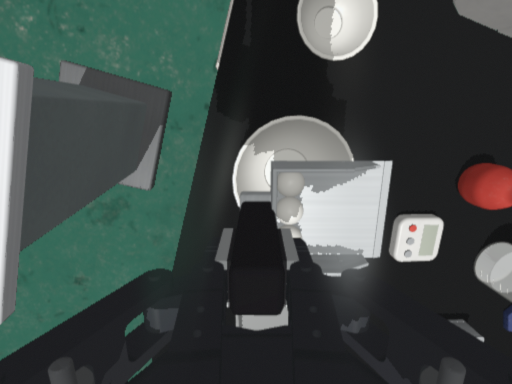

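Three balls lie at the pan's rear, at (290,184), (290,210) and (292,232, partly hidden). The pan is level over the large dish and the lip heads outward. Now I lower to just above the rim, still tilted back.

```bash
python3 - <<'E'
from h import *
s=manip.sense()
for th,z,uu in [(-6,.10,.03),(-5,.066,.005)]:
    print(th,end=" "); row(tcp(th,z,uu),R(YAW,th),s)
E
```

```text
-6 [ 0.03 -1.58  4.92] [ 0.0012  0.0008 -0.0004]
-5 [ 0.03 -4.33  7.88] [ 0.0187  0.0008 -0.0004]
```

Call:
{"name": "servo_tool", "arguments": {"targets": [{"grip":0,"x":0,"y":-0.2,"z":0.6,"rx":0,"ry":0,"rz":0},{"grip":0,"x":0,"y":-0.5,"z":1.6,"rx":0,"ry":0,"rz":0},{"grip":0,"x":0,"y":-0.9,"z":2.8,"rx":0,"ry":0,"rz":0},{"grip":0,"x":0,"y":-1.4,"z":4,"rx":0,"ry":0,"rz":0},{"grip":0,"x":0,"y":-2.0,"z":5.2,"rx":0,"ry":0,"rz":0},{"grip":0,"x":0,"y":-2.7,"z":6.2,"rx":0.005,"ry":0,"rz":0},{"grip":0,"x":0,"y":-3.4,"z":7.0,"rx":0.01,"ry":0,"rz":0},{"grip":0,"x":0,"y":-3.9,"z":7.5,"rx":0.015,"ry":0,"rz":0},{"grip":0,"x":0,"y":-4.2,"z":7.8,"rx":0.018,"ry":0,"rz":0},{"grip":0,"x":0,"y":-4.3,"z":7.9,"rx":0.018,"ry":0,"rz":0},{"grip":0,"x":0,"y":-4.3,"z":7.9,"rx":0.018,"ry":0,"rz":0}]}}

```text
t: 14.8
tcp_pos: [0.359, 0.0988, 0.1097]
tool_rot: [[-0.267, 0.96, 0.085], [0.964, 0.266, 0.023], [-0.001, 0.088, -0.996]]
force: [0.7, -0.6, -1.7]
grip_width: 0.0216
gripper_force: 59.7
```

```bash
python3 - <<'E'
from h import *
s=manip.sense(); print(s["t"],s["tcp_pos"],tcp(-5,.066,.005),np.round(s["joints"],1),s["force"])
im=manip.read_camera("wrist")
for n in ["ball_1_center","dish"]:
    for d in manip.tip_of("wrist",n)[:4]: print(n,np.round(d["location"],4),round(d["p"],2))
for th,z,uu in [(-3,.065,.003),(-1,.063,0),(1,.061,0),(3,.06,0),(5,.06,0),(7.5,.06,0),(10,.06,0),(15,.058,-.005),(20,.056,-.01),(25,.054,-.01),(30,.052,-.01),(35,.05,-.01),(40,.05,-.01),(45,.05,-.012),(50,.05,-.015),(55,.05,-.015)]:
    print(th,end=" "); row(tcp(th,z,uu),R(YAW,th),s)
E
```

```text
14.8 [0.35899515 0.09881433 0.10973888] [np.float64(0.3585942011111308), np.float64(0.09889888894698833), np.float64(0.10987095171073388)] [ 13.4  14.7 131.8   0.3  28.4  -2.3] [ 0.70888382 -0.59585619 -1.72254419]
ball_1_center [0.3857 0.1118 0.0703] 0.56
-3 [ 0.02 -0.06 -0.25] [0.0359 0.0007 0.0001]
-1 [ 0.02 -0.17 -0.38] [0.0708 0.0007 0.0001]
1 [ 0.02  0.02 -0.48] [1.057e-01 7.000e-04 1.000e-04]
3 [ 0.02  0.23 -0.68] [1.406e-01 7.000e-04 1.000e-04]
5 [ 0.02  0.46 -0.96] [1.755e-01 7.000e-04 1.000e-04]
7.5 [ 0.02  0.76 -1.31] [2.191e-01 7.000e-04 1.000e-04]
10 [ 0.02  1.07 -1.64] [2.628e-01 7.000e-04 1.000e-04]
15 [ 0.02  1.23 -2.1 ] [0.35   0.0007 0.    ]
20 [ 0.02  1.44 -2.51] [0.4373 0.0007 0.    ]
25 [ 0.02  2.19 -2.8 ] [ 0.5246  0.0007 -0.    ]
30 [ 0.02  2.98 -3.03] [ 0.6118  0.0007 -0.    ]
35 [ 0.02  3.81 -3.18] [ 6.991e-01  7.000e-04 -1.000e-04]
40 [ 0.02  4.68 -3.46] [ 7.863e-01  7.000e-04 -1.000e-04]
45 [ 0.02  5.37 -3.68] [ 8.736e-01  7.000e-04 -1.000e-04]
50 [ 0.02  5.98 -3.83] [ 9.609e-01  7.000e-04 -2.000e-04]
55 [ 0.02  6.89 -3.87] [ 1.0481e+00  7.0000e-04 -2.0000e-04]
```

Call:
{"name": "servo_tool", "arguments": {"targets": [{"grip":0,"x":0,"y":-0.05,"z":-0.25,"rx":0.036,"ry":0,"rz":0},{"grip":0,"x":0,"y":-0.15,"z":-0.38,"rx":0.07,"ry":0,"rz":0},{"grip":0,"x":0,"y":-0.05,"z":-0.43,"rx":0.09,"ry":0,"rz":0},{"grip":0,"x":0,"y":0.02,"z":-0.48,"rx":0.106,"ry":0,"rz":0},{"grip":0,"x":0,"y":0.1,"z":-0.58,"rx":0.12,"ry":0,"rz":0},{"grip":0,"x":0,"y":0.1,"z":-0.58,"rx":0.12,"ry":0,"rz":0},{"grip":0,"x":0,"y":0.1,"z":-0.58,"rx":0.12,"ry":0,"rz":0},{"grip":0,"x":0,"y":0.1,"z":-0.58,"rx":0.12,"ry":0,"rz":0},{"grip":0,"x":0,"y":0.1,"z":-0.58,"rx":0.12,"ry":0,"rz":0},{"grip":0,"x":0,"y":0.23,"z":-0.68,"rx":0.14,"ry":0,"rz":0},{"grip":0,"x":0,"y":0.23,"z":-0.68,"rx":0.14,"ry":0,"rz":0},{"grip":0,"x":0,"y":0.23,"z":-0.68,"rx":0.14,"ry":0,"rz":0},{"grip":0,"x":0,"y":0.46,"z":-0.96,"rx":0.175,"ry":0,"rz":0},{"grip":0,"x":0,"y":0.76,"z":-1.31,"rx":0.219,"ry":0,"rz":0},{"grip":0,"x":0,"y":1.07,"z":-1.64,"rx":0.263,"ry":0,"rz":0},{"grip":0,"x":0,"y":1.15,"z":-1.87,"rx":0.306,"ry":0,"rz":0},{"grip":0,"x":0,"y":1.23,"z":-2.1,"rx":0.35,"ry":0,"rz":0},{"grip":0,"x":0,"y":1.33,"z":-2.3,"rx":0.394,"ry":0,"rz":0},{"grip":0,"x":0,"y":1.44,"z":-2.51,"rx":0.437,"ry":0,"rz":0},{"grip":0,"x":0,"y":1.44,"z":-2.51,"rx":0.437,"ry":0,"rz":0}]}}

```text
t: 16.95
tcp_pos: [0.3716, 0.1023, 0.1357]
tool_rot: [[-0.267, 0.906, -0.329], [0.964, 0.251, -0.092], [-0.001, -0.342, -0.94]]
force: [0.4, 0.4, -0.8]
grip_width: 0.0213
gripper_force: 59.6
```

```bash
python3 - <<'E'
from h import *
s=manip.sense(); print(s["t"],s["tcp_pos"],tcp(20,.056,-.01),s["force"])
for c in ["wrist","scene"]:
    manip.read_camera(c)
    for d in manip.find_in(c,"ball_1_center")[:4]: print(c,np.round(d["location"],4),round(d["p"],2))
for th,z,uu in [(25,.054,-.01),(30,.052,-.01),(35,.05,-.01),(40,.05,-.01),(45,.05,-.012),(50,.05,-.015),(55,.05,-.015)]:
    print(th,end=" "); row(tcp(th,z,uu),R(YAW,th),s)
E
```

```text
16.95 [0.371613   0.10231487 0.13569769] [np.float64(0.37059991403525233), np.float64(0.10222836780978364), np.float64(0.13598784932350308)] [ 0.40538779  0.35867705 -0.82872192]
wrist [0.4494 0.1306 0.0207] 0.7
25 [ 0.02  0.45 -0.58] [ 0.0878  0.0007 -0.0001]
30 [ 0.02  1.07 -1.12] [ 0.175   0.0007 -0.0002]
35 [ 0.02  1.76 -1.61] [ 2.623e-01  6.000e-04 -2.000e-04]
40 [ 0.02  2.43 -2.23] [ 3.496e-01  6.000e-04 -2.000e-04]
45 [ 0.02  2.96 -2.72] [ 4.368e-01  6.000e-04 -3.000e-04]
50 [ 0.02  3.45 -3.11] [ 5.241e-01  6.000e-04 -3.000e-04]
55 [ 0.02  4.26 -3.54] [ 6.114e-01  6.000e-04 -3.000e-04]
```

A ball is already seen in the dish, so I tilt the rest out.

Call:
{"name": "servo_tool", "arguments": {"targets": [{"grip":0,"x":0,"y":0.22,"z":-0.3,"rx":0.044,"ry":0,"rz":0},{"grip":0,"x":0,"y":0.45,"z":-0.58,"rx":0.088,"ry":0,"rz":0},{"grip":0,"x":0,"y":0.75,"z":-0.85,"rx":0.131,"ry":0,"rz":0},{"grip":0,"x":0,"y":1.07,"z":-1.12,"rx":0.175,"ry":0,"rz":0},{"grip":0,"x":0,"y":1.4,"z":-1.36,"rx":0.219,"ry":0,"rz":0},{"grip":0,"x":0,"y":1.76,"z":-1.61,"rx":0.262,"ry":0,"rz":0},{"grip":0,"x":0,"y":2.1,"z":-1.92,"rx":0.306,"ry":0,"rz":0},{"grip":0,"x":0,"y":2.43,"z":-2.23,"rx":0.35,"ry":0,"rz":0},{"grip":0,"x":0,"y":2.7,"z":-2.5,"rx":0.393,"ry":0,"rz":0},{"grip":0,"x":0,"y":2.96,"z":-2.72,"rx":0.437,"ry":0,"rz":0},{"grip":0,"x":0,"y":3.45,"z":-3.11,"rx":0.524,"ry":0,"rz":0},{"grip":0,"x":0,"y":4.26,"z":-3.54,"rx":0.611,"ry":0,"rz":0},{"grip":0,"x":0,"y":4.26,"z":-3.54,"rx":0.611,"ry":0,"rz":0},{"grip":0,"x":0,"y":4.26,"z":-3.54,"rx":0.611,"ry":0,"rz":0},{"grip":0,"x":0,"y":4.26,"z":-3.54,"rx":0.611,"ry":0,"rz":0},{"grip":0,"x":0,"y":4.26,"z":-3.54,"rx":0.611,"ry":0,"rz":0},{"grip":0,"x":0,"y":4.26,"z":-3.54,"rx":0.611,"ry":0,"rz":0}]}}

```text
t: 18.85
tcp_pos: [0.4205, 0.1159, 0.1552]
tool_rot: [[-0.267, 0.554, -0.789], [0.964, 0.153, -0.219], [-0.001, -0.819, -0.574]]
force: [0.2, 0.2, -1.5]
grip_width: 0.0213
gripper_force: 60.0
```

```bash
python3 - <<'E'
from h import *
s=manip.sense(); print(s["t"],s["tcp_pos"],tcp(55,.05,-.015),s["force"])
for c in ["wrist","scene","top"]:
    im=manip.read_camera(c); cv2.imwrite(f"pics/d_{c}.png",im[:,:,::-1])
    for d in manip.find_in(c,"ball_1_center")[:4]: print(c,np.round(d["location"],4),round(d["p"],2))
# straight up 10 cm, then level there
p=s["tcp_pos"]
row([p[0],p[1],.25],R(YAW,55),s); row([.42,.08,.25],R(YAW,0),s)
E
```

```text
18.85 [0.42049809 0.11591262 0.15519514] [np.float64(0.4217951250582113), np.float64(0.11642605636477296), np.float64(0.15436881072055264)] [ 0.17755916  0.16356032 -1.52809351]
wrist [0.4512 0.1296 0.023 ] 0.69
[-0.01 -7.76 -5.45] [ 0.0011  0.0005 -0.0005]
[-3.45 -8.34 -4.62] [-9.588e-01  7.000e-04 -2.000e-04]
```

Call:
{"name": "servo_tool", "arguments": {"targets": [{"grip":0,"x":0,"y":-2,"z":-1.4,"rx":0,"ry":0,"rz":0},{"grip":0,"x":0,"y":-5,"z":-3.5,"rx":0,"ry":0,"rz":0},{"grip":0,"x":0,"y":-7.8,"z":-5.45,"rx":0,"ry":0,"rz":0},{"grip":0,"x":-0.5,"y":-7.9,"z":-5.4,"rx":-0.14,"ry":0,"rz":0},{"grip":0,"x":-1,"y":-8,"z":-5.2,"rx":-0.28,"ry":0,"rz":0},{"grip":0,"x":-1.5,"y":-8.1,"z":-5,"rx":-0.42,"ry":0,"rz":0},{"grip":0,"x":-2,"y":-8.2,"z":-4.9,"rx":-0.56,"ry":0,"rz":0},{"grip":0,"x":-2.5,"y":-8.3,"z":-4.8,"rx":-0.7,"ry":0,"rz":0},{"grip":0,"x":-3,"y":-8.3,"z":-4.7,"rx":-0.83,"ry":0,"rz":0},{"grip":0,"x":-3.4,"y":-8.3,"z":-4.6,"rx":-0.96,"ry":0,"rz":0},{"grip":0,"x":-3.4,"y":-8.3,"z":-4.6,"rx":-0.96,"ry":0,"rz":0}]}}

```text
t: 20.25
tcp_pos: [0.417, 0.0797, 0.2491]
tool_rot: [[-0.267, 0.964, 0.0], [0.964, 0.267, -0.001], [-0.001, 0.0, -1.0]]
force: [-0.6, -1.4, -1.2]
grip_width: 0.021
gripper_force: 59.8
```

```bash
python3 - <<'E'
from h import *
s=manip.sense(); print(s["t"],s["tcp_pos"],np.round(s["tool_rot"],3))
row([.4855,-.0975,.20],R(-73.75),s)
for c in ["wrist","scene","top"]:
    im=manip.read_camera(c); cv2.imwrite(f"pics/e_{c}.png",im[:,:,::-1])
    for d in manip.tip_of(c,"ball_1_center")[:4]: print(c,np.round(d["location"],4),round(d["p"],2))
    for d in manip.tip_of(c,"dish")[:4]: print(c,"dish",np.round(d["location"],4),round(d["p"],2))
    # white discs inside the dish interior: circle search in a warped patch
    cal=manip.calibration(c); P=cv2.projectPoints(np.array([[.4455,.123,.01]]),np.array(cal["rvec"]),np.array(cal["tvec"]),np.array(cal["K"]),None)[0].ravel(); print(c,"dish px",P.round(0))
E
```

```text
20.25 [0.41700683 0.07965848 0.2490546 ] [[-0.267  0.964  0.   ]
 [ 0.964  0.267 -0.001]
 [-0.001  0.    -1.   ]]
[-18.9    1.88   4.92] [5.000e-04 4.000e-04 1.557e+00]
wrist [0.4477 0.1253 0.0146] 0.56
wrist dish [ 4.438e-01  1.232e-01 -2.000e-04] 0.65
wrist dish px [283. 138.]
scene dish [ 0.4419  0.1212 -0.0034] 0.97
scene dish [ 0.8312  0.2107 -0.0017] 0.9
scene dish [ 0.4519  0.4312 -0.0033] 0.81
scene dish [0.44   0.6021 0.005 ] 0.66
scene dish px [223. 226.]
top dish [0.4498 0.4299 0.0029] 0.98
top dish [4.434e-01 6.046e-01 5.000e-04] 0.98
top dish [0.4478 0.1236 0.0025] 0.93
top dish [8.295e-01 2.120e-01 7.000e-04] 0.6
top dish px [272. 238.]
```

```bash
python3 - <<'E'
import cv2,numpy as np
g=cv2.imread("pics/e_wrist.png",0)
p=g[108:172:2,250:316:2]; lo,hi=p.min(),p.max()
ch=" .:-=+*#%@"
b=np.clip((p.astype(float)-100)/(255-100)*9.9,0,9).astype(int)
print(lo,hi); print("\n".join("".join(ch[v]*2 for v in r) for r in b))
E
```

```text
89 236
--..----::::....::::::::::::::::::::::::::::::::::::::::::::::....
======++++++::::::::++++::::::::::::::::::::::::::::::::::::::::..
======++++++********##**::::::::::::::::::::::::::::::::::::::::::
====++++++********######--::::::::--------::::::::::::::::::::::::
==++++++********########++----::::::::::::::----::::::::::::::::::
==++++++******##########==::::::----------::::::------::::::::::::
==++++********##########==--------------------::::------::::::::::
++++++******##########**##------------------------..------::::::::
++++++******########****==--------------------------::------::::::
++++********######**====----------------------------::::------::::
++++********######------------------::----------------::--------::
++++******######==++++++--::--==::--------------------::----------
++++******####**++**##**--::--++::----------------------::--------
++++******####++**##%%++------------====----::----------::--------
++++******####++##%%%%%%==++++==**====**--::------------::--------
++++******####****##%%%%##**##****##%%##--::------------::--------
++++********####++###
[... 350 characters left out ...]
%%%%%%%%%%%%%%++##**##**==**--
==++++++********####++##%%%%##**++%%%%%%%%%%%%%%**##############**
====++++**********##****######**##%%%%%%%%%%##++################**
====++++++**********##******++****####******##################****
======++++++**********##########******######################******
======++++++++******++======++++++++++++++++++++++++++++++++++====
--======++++++******==                                            
----======++++++++**==                                            
----========++++++++==                                            
------========++++++==                                            
::------==========++--  ......::::..........::..::::::::::::::::::
```

Call:
{"name": "servo_tool", "arguments": {"targets": [{"grip":0,"x":-1,"y":0.1,"z":0,"rx":0,"ry":0,"rz":0.1},{"grip":0,"x":-3,"y":0.3,"z":0,"rx":0,"ry":0,"rz":0.24},{"grip":0,"x":-5,"y":0.5,"z":0,"rx":0,"ry":0,"rz":0.38},{"grip":0,"x":-7,"y":0.7,"z":0,"rx":0,"ry":0,"rz":0.52},{"grip":0,"x":-9,"y":0.9,"z":0,"rx":0,"ry":0,"rz":0.66},{"grip":0,"x":-11,"y":1.1,"z":0,"rx":0,"ry":0,"rz":0.8},{"grip":0,"x":-13,"y":1.3,"z":0,"rx":0,"ry":0,"rz":0.94},{"grip":0,"x":-15,"y":1.5,"z":0,"rx":0,"ry":0,"rz":1.08},{"grip":0,"x":-17,"y":1.7,"z":1,"rx":0,"ry":0,"rz":1.22},{"grip":0,"x":-18.5,"y":1.85,"z":3,"rx":0,"ry":0,"rz":1.36},{"grip":0,"x":-18.9,"y":1.88,"z":4.5,"rx":0,"ry":0,"rz":1.48},{"grip":0,"x":-18.9,"y":1.88,"z":4.9,"rx":0,"ry":0,"rz":1.557},{"grip":0,"x":-18.9,"y":1.88,"z":4.9,"rx":0,"ry":0,"rz":1.557},{"grip":0,"x":-18.9,"y":1.88,"z":4.9,"rx":0,"ry":0,"rz":1.557}]}}

```text
t: 22.1
tcp_pos: [0.4891, -0.0965, 0.2]
tool_rot: [[0.959, 0.283, -0.001], [0.283, -0.959, -0.001], [-0.001, 0.0, -1.0]]
force: [-0.5, 0.4, -1.8]
grip_width: 0.0216
gripper_force: 59.9
```

```bash
python3 - <<'E'
from h import *
s=manip.sense(); print(s["t"],s["tcp_pos"],np.round(s["tool_rot"],3))
row([.4855,-.0975,.10],R(-73.7),s); row([.4855,-.0975,.0575],R(-73.7),s)
manip.read_camera("wrist"); manip.read_camera("top")
for c in ("wrist","top"):
  for n in ["ball_1_center","scoop_lip","trough"]:
    for d in manip.tip_of(c,n)[:4]: print(c,n,np.round(d["location"],4),round(d["p"],2))
print("expected lip", s["tcp_pos"]+np.array(s["tool_rot"])@[0,.091,.052])
E
```

```text
22.1 [ 0.48911221 -0.09645873  0.19997283] [[ 0.959  0.283 -0.001]
 [ 0.283 -0.959 -0.001]
 [-0.001  0.    -1.   ]]
[-0.37 -0.01 10.  ] [0.0004 0.0007 0.0022]
[-3.700e-01 -1.000e-02  1.425e+01] [0.0004 0.0007 0.0022]
wrist ball_1_center [0.4457 0.1279 0.0127] 0.48
wrist scoop_lip [ 0.5161 -0.1845  0.1478] 0.73
wrist trough [ 0.4897 -0.0982  0.2163] 0.69
top ball_1_center [0.4449 0.1242 0.0106] 0.54
top trough [ 4.959e-01 -1.451e-01 -3.000e-04] 0.69
top trough [ 0.4937 -0.0986  0.225 ] 0.42
expected lip [ 0.51481562 -0.1837731   0.14800615]
```

Call:
{"name": "servo_tool", "arguments": {"targets": [{"grip":0,"x":-0.27,"y":0,"z":1,"rx":0,"ry":0,"rz":0.002},{"grip":0,"x":-0.27,"y":0,"z":4,"rx":0,"ry":0,"rz":0.002},{"grip":0,"x":-0.27,"y":0,"z":7,"rx":0,"ry":0,"rz":0.002},{"grip":0,"x":-0.27,"y":0,"z":9,"rx":0,"ry":0,"rz":0.002},{"grip":0,"x":-0.27,"y":0,"z":10,"rx":0,"ry":0,"rz":0.002},{"grip":0,"x":-0.27,"y":0,"z":10,"rx":0,"ry":0,"rz":0.002},{"grip":0,"x":-0.27,"y":0,"z":11,"rx":0,"ry":0,"rz":0.002},{"grip":0,"x":-0.27,"y":0,"z":12,"rx":0,"ry":0,"rz":0.002},{"grip":0,"x":-0.27,"y":0,"z":12,"rx":0,"ry":0,"rz":0.002}]}}

```text
t: 23.4
tcp_pos: [0.4858, -0.0972, 0.0793]
tool_rot: [[0.96, 0.279, -0.001], [0.279, -0.96, -0.0], [-0.001, 0.0, -1.0]]
force: [0.3, 0.3, -0.6]
grip_width: 0.0214
gripper_force: 59.9
```

Call:
{"name": "servo_tool", "arguments": {"targets": [{"grip":0,"x":0,"y":0,"z":0.7,"rx":0,"ry":0,"rz":0},{"grip":0,"x":0,"y":0,"z":1.4,"rx":0,"ry":0,"rz":0},{"grip":0,"x":0,"y":0,"z":2.0,"rx":0,"ry":0,"rz":0},{"grip":0,"x":0,"y":0,"z":2.2,"rx":0,"ry":0,"rz":0},{"grip":0,"x":0,"y":0,"z":2.2,"rx":0,"ry":0,"rz":0}]}}

```text
t: 23.9
tcp_pos: [0.486, -0.0973, 0.0577]
tool_rot: [[0.96, 0.279, -0.001], [0.279, -0.96, -0.0], [-0.001, 0.0, -1.0]]
force: [0.1, 0.4, -0.5]
grip_width: 0.0214
gripper_force: 59.9
```

Down to contact, release, then rise.

Call:
{"name": "servo_tool", "arguments": {"targets": [{"grip":0,"x":0,"y":0,"z":0.08,"rx":0,"ry":0,"rz":0},{"grip":0,"x":0,"y":0,"z":0.12,"rx":0,"ry":0,"rz":0},{"grip":4,"x":0,"y":0,"z":0.12,"rx":0,"ry":0,"rz":0},{"grip":8.5,"x":0,"y":0,"z":0.12,"rx":0,"ry":0,"rz":0},{"grip":8.5,"x":0,"y":0,"z":0.12,"rx":0,"ry":0,"rz":0},{"grip":8.5,"x":0,"y":0,"z":0.12,"rx":0,"ry":0,"rz":0},{"grip":8.5,"x":0,"y":0,"z":0.12,"rx":0,"ry":0,"rz":0},{"grip":8.5,"x":0,"y":0,"z":0.12,"rx":0,"ry":0,"rz":0}]}}

```text
t: 24.7
tcp_pos: [0.4863, -0.0974, 0.0569]
tool_rot: [[0.96, 0.279, 0.0], [0.279, -0.96, -0.001], [-0.0, 0.001, -1.0]]
force: [0.2, -0.5, -0.8]
grip_width: 0.085
gripper_force: 0.0
```

Call:
{"name": "servo_tool", "arguments": {"targets": [{"grip":8.5,"x":0,"y":0,"z":-2,"rx":0,"ry":0,"rz":0},{"grip":8.5,"x":0,"y":0,"z":-5,"rx":0,"ry":0,"rz":0},{"grip":8.5,"x":0,"y":0,"z":-10,"rx":0,"ry":0,"rz":0},{"grip":8.5,"x":0,"y":0,"z":-15,"rx":0,"ry":0,"rz":0},{"grip":8.5,"x":0,"y":0,"z":-20,"rx":0,"ry":0,"rz":0},{"grip":8.5,"x":0,"y":0,"z":-20,"rx":0,"ry":0,"rz":0},{"grip":8.5,"x":0,"y":0,"z":-20,"rx":0,"ry":0,"rz":0}]}}

```text
t: 25.4
tcp_pos: [0.4868, -0.0973, 0.258]
tool_rot: [[0.96, 0.279, 0.003], [0.279, -0.96, -0.001], [0.002, 0.002, -1.0]]
force: [-0.8, 1.0, -0.6]
grip_width: 0.0851
gripper_force: 0.0
```

```bash
python3 - <<'E'
from h import *
s=manip.sense(); print(s["t"],s["tcp_pos"],s["grip_width"],s["force"])
for c in ("wrist","top","scene"):
  im=manip.read_camera(c); cv2.imwrite(f"pics/f_{c}.png",im[:,:,::-1])
  for n in ["ball_1_center","scoop_grip","scoop_lip"]:
    for d in manip.tip_of(c,n)[:4]: print(c,n,np.round(d["location"],4),round(d["p"],2))
cal=manip.calibration("wrist"); print(cv2.projectPoints(np.array([[.4455,.123,.014]]),np.array(cal["rvec"]),np.array(cal["tvec"]),np.array(cal["K"]),None)[0].ravel())
row([.40,.06,.25],R(-73.7),s)
E
```

```text
25.4 [ 0.4867853  -0.09731688  0.25804787] 0.0851137334690657 [-0.80568094  0.98571675 -0.61912135]
wrist ball_1_center [0.4462 0.1267 0.0135] 0.48
wrist scoop_grip [ 0.4889 -0.0983  0.0769] 0.71
wrist scoop_lip [ 0.5142 -0.1849  0.0062] 0.61
top scoop_grip [ 0.4907 -0.0948  0.081 ] 0.77
scene ball_1_center [ 0.486  -0.0923  0.0744] 0.71
scene scoop_grip [ 0.4929 -0.0973  0.0732] 0.91
scene scoop_lip [ 0.5147 -0.182   0.0075] 0.64
[ 90.27729086 145.93274415]
[ -3.95 -17.53   0.76] [ 0.0021 -0.0024 -0.002 ]
```

Call:
{"name": "servo_tool", "arguments": {"targets": [{"grip":8.5,"x":-3.9,"y":-17.5,"z":0,"rx":0,"ry":0,"rz":0},{"grip":8.5,"x":-3.9,"y":-17.5,"z":0,"rx":0,"ry":0,"rz":0},{"grip":8.5,"x":-3.9,"y":-17.5,"z":0,"rx":0,"ry":0,"rz":0},{"grip":8.5,"x":-3.9,"y":-17.5,"z":0,"rx":0,"ry":0,"rz":0},{"grip":8.5,"x":-3.9,"y":-17.5,"z":0,"rx":0,"ry":0,"rz":0},{"grip":8.5,"x":-3.9,"y":-17.5,"z":0,"rx":0,"ry":0,"rz":0}]}}

```text
t: 26.6
tcp_pos: [0.4002, 0.0604, 0.2571]
tool_rot: [[0.96, 0.281, 0.001], [0.281, -0.96, -0.001], [0.001, 0.001, -1.0]]
force: [-0.4, 0.1, 0.3]
grip_width: 0.0849
gripper_force: 0.0
```

```bash
python3 - <<'E'
from h import *
s=manip.sense(); print(s["t"],s["tcp_pos"])
im=manip.read_camera("wrist"); cv2.imwrite("pics/g.png",im[:,:,::-1]); cal=manip.calibration("wrist")
for n in ["ball_1_center","dish"]:
    for d in manip.tip_of("wrist",n)[:4]: print(n,np.round(d["location"],4),round(d["p"],2))
pr=lambda P:cv2.projectPoints(np.array(P,float).reshape(-1,3),np.array(cal["rvec"]),np.array(cal["tvec"]),np.array(cal["K"]),None)[0].reshape(-1,2)
q=pr([[.4455,.123,.014],[.4455,.1325,.014]]); r=np.linalg.norm(q[1]-q[0]); print(q[0],r)
g=cv2.cvtColor(im,cv2.COLOR_RGB2GRAY)
x,y=q[0].astype(int); w=60; c=g[max(y-w,0):y+w,max(x-w,0):x+w]; k=3
b=cv2.GaussianBlur(cv2.resize(c,None,fx=k,fy=k,interpolation=cv2.INTER_CUBIC),(0,0),2)
H=cv2.HoughCircles(b,cv2.HOUGH_GRADIENT,1,r*k*1.4,param1=40,param2=11,minRadius=int(r*k*.8),maxRadius=int(r*k*1.25))
if H is not None:
    for u,v,rr in H[0][:8]:
        P=ray(0,cal,(u/k+max(x-w,0),v/k+max(y-w,0)),.014); print(np.round(P,4),rr/k,"dist",round(float(np.hypot(*(P[:2]-[.4455,.123]))),4))
p=c[::2,::1][10:50,20:100]; ch=" .:-=+*#%@"
print("\n".join("".join(ch[min(9,max(0,int((t-100)/15.6)))] for t in rw.astype(float)) for rw in p))
E
```

```text
26.6 [0.40020106 0.06040588 0.25707399]
ball_1_center [0.4508 0.1292 0.0139] 0.65
dish [ 0.4415  0.1235 -0.0023] 0.55
dish [ 0.5139 -0.1879  0.0084] 0.33
[220.00404374 116.32605375] 7.403374435286928
[0.4249 0.1212 0.014 ] 8.033334 dist 0.0206
[0.4437 0.1255 0.014 ] 6.8333335 dist 0.0031
[0.4599 0.1131 0.014 ] 8.033334 dist 0.0174
[0.4753 0.1573 0.014 ] 8.8 dist 0.0454
[0.4023 0.0784 0.014 ] 7.2000003 dist 0.0621
[0.4494 0.1371 0.014 ] 7.2333336 dist 0.0147
[0.5024 0.1144 0.014 ] 8.8 dist 0.0576
[0.4126 0.1436 0.014 ] 6.7000003 dist 0.0388
-:::::::--=#########################################***********++++++*#%@@%=    
::::-----=##########%%%%%%%%%%%%%%%%%%%%%%%############**********+++++++#@@@#   
:---------=####%%%%%%%%%%%%%%%%%%%%%%%%%%%%%%%%%##########*********++++++*%@@%+ 
----------=#%%%%%%%%%%%%%%%%%%%%%%%%%%%%%%%%%%%%%%%#########*********++++++*%@@%
----------+*%%%%%%%%%%%%%%%%%%%%%@%%%%%%%%%%%%%%%%%%%%%#######********+++++++#@@
----------=%%%%%%%%%%%%%@@@@@@@@@@@@@@@@@@@@%%%%%%%%%%%%%#######*******+++++++*%
----------=*%%%%%%%@@@@@@@@@@@@@@@@@@@@@@@@@@@@@%%%%%%%%%%%#######**
[... 1984 characters left out ...]
@@@@@@%##%%%%%%%%%@@@@@@@@@%%%%%%%%%%%#####*****+++++
=====+*#%%%%%%%%%@@@@@@@@@@@@@@@@@@@@%%%@@@@@@@@@@@%%%%%%%%%%%%######*****++++==
===**##%%%%%%%%%%%%%@@@@@@@@@@@@@@@@@@@@@@@@@@@@%%%%%%%%%%%%%#######*****++++++=
=+*######%%%%%%%%%%%%%%%@@@@@@@@@@@@@@@@@@@@@%%%%%%%%%%%%%%%######******++++++==
*##########%%%%%%%%%%%%%%%%%%@@@@@@@@@@@%%%%%%%%%%%%%%%%%#######*******+++++==+*
*##############%%%%%%%%%%%%%%%%%%%%%%%%%%%%%%%%%%%%%%%#########******+++++++=+#@
*##################%%%%%%%%%%%%%%%%%%%%%%%%%%%%%%###########*******+++++++++*%@@
%#*####################%%%%%%%%%%%%%%%%%%%%%#############*********+++++++=+#@@%=
@@%#***################################################*********+++++++++#@@@#.
```

Contrast here is poor because of the gripper's shadow. I'll return to the first view pose and difference against that image (dish empty then), which shows the balls numerically.

```bash
python3 - <<'E'
from h import *
row([.4904,-.1033,.3018],R(-76.35))
E
```

```text
[ 4.1  18.12 -4.48] [ 0.0009 -0.0001  0.0432]
```

Call:
{"name": "servo_tool", "arguments": {"targets": [{"grip":8.5,"x":4.1,"y":18.12,"z":-4.48,"rx":0,"ry":0,"rz":0.043},{"grip":8.5,"x":4.1,"y":18.12,"z":-4.48,"rx":0,"ry":0,"rz":0.043},{"grip":8.5,"x":4.1,"y":18.12,"z":-4.48,"rx":0,"ry":0,"rz":0.043},{"grip":8.5,"x":4.1,"y":18.12,"z":-4.48,"rx":0,"ry":0,"rz":0.043},{"grip":8.5,"x":4.1,"y":18.12,"z":-4.48,"rx":0,"ry":0,"rz":0.043},{"grip":8.5,"x":4.1,"y":18.12,"z":-4.48,"rx":0,"ry":0,"rz":0.043},{"grip":8.5,"x":4.1,"y":18.12,"z":-4.48,"rx":0,"ry":0,"rz":0.043}]}}

```text
t: 27.45
tcp_pos: [0.4891, -0.1025, 0.301]
tool_rot: [[0.972, 0.236, -0.002], [0.236, -0.972, -0.0], [-0.002, -0.0, -1.0]]
force: [0.2, 0.3, -1.3]
grip_width: 0.085
gripper_force: 0.0
```

```bash
python3 - <<'E'
from h import *
s=manip.sense(); print(s["t"],s["tcp_pos"])
im=manip.read_camera("wrist")[:,:,::-1]; cv2.imwrite("pics/h.png",im); cal=manip.calibration("wrist")
a=cv2.cvtColor(cv2.imread("pics/w1.png"),cv2.COLOR_BGR2GRAY); b=cv2.cvtColor(np.ascontiguousarray(im),cv2.COLOR_BGR2GRAY)
sh,_=cv2.phaseCorrelate(a[60:200,20:180].astype(np.float32),b[60:200,20:180].astype(np.float32)); print("shift",sh)
d=b.astype(int)-a
ch=lambda v: "." if abs(v)<8 else ("+" if v>0 else "-")
print("dish, signed diff"); print("\n".join("".join(ch(v) for v in r) for r in d[125:180,60:125]))
print("dish now"); C=" .:-=+*#%@"
print("\n".join("".join(C[min(9,max(0,int((t-100)/15.6)))] for t in r.astype(float)) for r in b[125:180,60:125]))
E
```

```text
27.45 [ 0.48905115 -0.10249618  0.30095702]
shift (0.45740423520339846, -1.3085228305603351)
dish, signed diff
..+...+++.+.++++++++++++++++++...........+++++++++++++++++---++++
..++.+..+.++++++.+++++++++.++...............+++++++++++++++---+++
.+.+.+.+++....+.++++++++++.-+.................++++++++++++++--.++
....++....++.+++++++++.++++.....................+++++++++++++--.+
..+..++..+.++++++++++++++++.......................++++++++++++--.
.+...+....++++++++++++++++.........................+++++++++++.-.
.....+...+++..+.+++..+++++..........................+++++++++++--
..+...+++++++.+++++.++.+++............-...............++++++++++-
.....+.+++..+.++++++.+++++..........-.+++++.+++........+++++++++.
+..+.+.+...+++++++..++++..........-.+++.........+.......+++++++++
.++..+...++.++++.+..+.++.........-++.....................++++++++
.......++++.++....+...+++........+........................+++++++
+..+++++.+.....+.+++..+.+.-----.+.........................+++++++
................+.+.++.++.-----............................++++++
.....++.....+...++.++.+......--.---.........................++++.
[... 5579 characters left out ...]
***************+++=+=+******************
+++++++++++++++++++++********************************************
++++++++++++++++++++++*******************************************
++++++++++++++++++++++*******************************************
+++++++++++++++++++++++******************************************
++++++++++++++++++++++++*****************************************
++++++++++++++++++++++++****************************************+
++++++++++++++++++++++++***************************************++
++++++++++++++++++++++++++************************************+++
+++++++++++++++++++++++++++**********************************++++
++++++++++++++++++++++++++++********************************+++++
```

The difference image shows three separate ball outlines near the dish's centre, at about (101,149), (113,158) and (101,163). The scoop stands upright in the trough and the gripper is clear.

```bash
python3 -c "
from bench import manip
print(manip.close_job())"
```

```text
the job is handed in; nothing more can be done
None
```

The job is handed in at about 27.5 s: camera checks put all three balls in the large dish and the scoop upright in the trough, released; the hand-in call returned no verdict.

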